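# Hold the dip tub open with its lever and let the lid down softly

### The job

Open the bigger of the two steel dip tubs for a colleague: press its lever down with your fingertips until the lid stands wide open, and keep it open for about three seconds. Then ease the lever back up slowly, all the way, so that the lid comes down shut without slamming, and take your hand away. Work the lid by its lever only, without touching the lid, keep the small tub shut, and leave the shaker, the pizza cutter and the jar where they are.

Things in the scene. Friction and masses are not known exactly. Their poses are not given: they have to be found in the camera images.
- big_tub: The bigger steel tub, a box 170 deep (its x) x 240 wide (its y) x 130 high, fixed to the counter. Origin: centre of its underside. Its -x face, with the lever, looks to the robot's side of the counter (turned up to 0.3 rad either way); its lid is hinged along the far (+x) rim. A dark linkage cover 16 thick runs along the outside of its -y wall.
- big_paddle (a point): Middle of the top face of the big tub's lever paddle, a grey plastic plate 36 (along the lever) x 56 wide (tub's y) x 6 thick with nothing beneath it. At rest this point is 109 above the counter and 94 in front of the tub's front face; fully pressed it is 61 above the counter, 48 straight below. The point turns with the lever.
- big_lever (a joint): Angle of the big tub's lever in rad: 0 at rest, sloping up 0.275 to the paddle; 0.55 pressed to its stop, sloping down 0.275. Its shaft runs along the tub's y, 85 above the counter, 8 in front of the front face, 89 from the paddle's middle. Pressing the paddle takes 2 to 7 N, most at the start; let go, it springs up at once, driven by the lid's weight.
- big_lid_hinge (a joint): Angle of the big tub's lid in rad: 0 shut, 1.1 wide open against the stop. Always twice the lever's angle. It falls shut, with a slam, if the lever is let go.
- big_lid: The big tub's lid, a steel plate 176 x 246 x 5 on top of the tub, with a raised middle 4 high. Origin: the middle of its hinge line, at the far (+x) rim of the tub, 133 above the counter; shut, the plate reaches from there 176 along its -x axis; its front edge swings up and away from the lever.
- small_tub: The smaller steel tub, same make, 120 deep x 140 wide x 110 high, fixed to the counter. Origin: centre of its underside. Its own lever, of the same size as the big tub's, sticks out of its -x face to 111 in front of that. It stays shut.
- small_lid_hinge (a joint): Angle of the small tub's lid in rad: 0 shut. To be left so.
- shaker: Aluminium shaker, 56 in diameter, 87 high, standing loose on the counter between the two levers. Origin: centre of its underside. To be left alone.
- cutter: Pizza cutter lying loose on the counter at the left: wooden handle 26 wide, 22 high, reaching 90 to the -x side of the origin; steel wheel 84 in diameter, its centre 75 to the +x side. Origin: underside of the handle's front part. To be left alone.
- jar: Amber glass jar with a steel lid, 60 in diameter, 90 high, standing loose on the counter at the right. Origin: centre of its underside. To be left alone.

How it is judged (in metres and radians):
On the way, in this order (a step that is already met when the one before it is completed fails the run):
1. the big tub's lid is held wide open (at least 0.95 of its 1.1 rad) for two and a half seconds on end (value of joint big_lid_hinge above 0.95 rad), for 2.5 s.
2. the big tub's lid is shut again (value of joint big_lid_hinge below 0.04 rad), for 0.3 s.
At the end, for the whole second after the job is handed in: Both lids are shut (within 0.04 rad) and at rest, and shaker, cutter and jar are within 20 mm of where they stood (value of joint each of big_lid_hinge, small_lid_hinge below 0.04 rad and velocity of joint big_lid_hinge between -0.05 and 0.05 rad/s and distance of each of shaker, cutter, jar from where it was at the start of the episode below 0.02 m); the robot touches nothing.
It fails at once if the big lid slams: over the lower part of its way (below 0.6 rad) it falls faster than 2.5 rad/s (0.43 m/s at its front edge) (value of joint big_lid_hinge below 0.6 rad and velocity of joint big_lid_hinge below -2.5 rad/s).
It fails at once if the robot touches the big lid itself (contact force between any of the fingers, the arm and big_lid above 0.5 N).
It fails at once if the small tub is opened (value of joint small_lid_hinge above 0.1 rad).
It fails at once if shaker, cutter or jar is moved more than 20 mm, lifted or carried (distance of any of shaker, cutter, jar from where it was at the start of the episode above 0.02 m).
It also fails if it takes over 48 s, if anything falls off the work surface, if the arm or the gripper's body presses on something with over 40 N, if the wrist force passes 120 N, or if a joint passes its speed limit or range.

### The arm

A 7-joint arm with a two-finger parallel gripper is mounted at the origin on the work surface. World frame = base frame: x ahead of the robot, y to its left, z up, the work surface at z = 0. Lengths are in m, angles in degrees, forces in N, time in s.
With the tool pointing down it reaches from about 0.425 to 0.875 m from the base axis. Payload 4.7 kg.
Tool frame: the origin (TCP) lies at the very end of the fingers, on their centre line; the grasp point (between the pads) lies 19 mm behind it; z points along the fingers, y is the line along which they close (so a half turn about z gives the same grasp; the last joint's range is limited). The gripper opens to 87 mm and grips with 3 to 60 N. Pads are 19 mm wide; open, the fingers measure 117 mm over their backs; the gripper's body (75 mm by 190 mm) begins 51 mm behind the grasp point.
Start: joints at [-64.051, 18.392, -4.016, 83.108, 1.295, 78.541, -3.26], TCP at [0.276, 0.588, 0.199] pointing down, gripper open.
Joint ranges: [-163.93, 163.93], [-17.29, 119.83], [-79.2, 71.16], [3.27, 140.29], [-89.18, 269.18], [5.43, 117.66], [-154.24, 154.24]. Speed limits (degrees/s): [147.25, 147.25, 180, 180, 180, 180, 180].

### API

Orientations are given as [roll, pitch, yaw] about the fixed x, y, z axes, in that order (R = Rz(yaw) Ry(pitch) Rx(roll)).
In Python, from cell import get_obs, read_camera, sign_off, silhouettes gives the robot as it stands.
- The arm moves only by the tool play_rows, never from a script. Its argument "steps" is a list that holds one entry, the list of rows, each a list of 7 numbers: the shift along the tool's x, y, z in m, then the turn, a rotation vector about the tool's x, y, z in rad, then the finger opening in m, from 0 to 0.087. A call has 1 to 12 rows; each row shifts and turns the commanded pose from where the row before left it, along the tool's axes as they then stand; what a row does not reach is not made up. A row lasts 1/10 s, in which the tool goes at most 50 mm and 8.59 degrees, less where a joint would pass 70% of its speed; a pose out of reach is approached as far as the arm can. A call is refused whole if a number of a shift passes 0.05 or a number of a turn 0.15, either way. A call with a gripper value outside its range is refused whole. The fingers move at their own pace and stop on an object; "force" is the grip in N (left out, the last holds). Time passes only in rows, so rows that do not move let the fingers close. It gives the time, the measured TCP pose, the force, the opening and the grip force at its end, in the units of the state.
- get_obs(): the state, without advancing time (a new reading comes with each control period).
- read_camera(name): name is "scene" or "top" or "wrist"; returns a dict with "frame" (400x640x3 uint8, red, green, blue), "intrinsics" (3x3 intrinsics, pixels), "view" (4x4, takes a point from world to camera coordinates). Camera axes: x right, y up, looking along -z (the intrinsics and any distortion apply to the point x, -y, -z); pixel columns grow to the right and rows downward; lengths in m; the calibration is good to about 2 mm. A picture is of the moment at which its call begins. There is no depth.
- sign_off(): hands the job in; it is judged then, once.
Trained networks look in the newest picture that a camera, given by its name, has taken for a name from the list of things; names that differ only in an ending like _2 or _b are one class to them, and where a whole thing is asked for, a point or a joint stands for the part that bears it (a point fixed in the world has none). Each returns a list of dicts, best first, with "p" (0 to 1); they miss things now and then, are a little off and sometimes report something else, mostly with a low value. They report only what shows in the picture. A call takes as long as a camera call.
- silhouettes(camera, name): "pixels" (400x640 bool, what is visible of it) and "extent" ([left, top, right, bottom] in pixels, round what is visible of it).
The state is a dict: "time_s": time; "qpos": joint angles; "joint_velocities": joint speeds; "effort": joint torques, N m; "tool_pos": TCP position; "tool_rot": TCP orientation; "force": force on the tool from outside, world axes, zero at the start; "wrist_torque": the same for the moment, N m; "grip_width": finger opening in m; "grasp_force": force on a finger pad.
Only numpy, scipy, OpenCV 4.12 (cv2) and the standard library are available. Lean on these libraries where they do the work, as an engineer would, in place of code of your own. Each camera call takes 0.05 s, during which the arm holds its last target. There are 200 camera calls.

## Working session

There is one attempt and no reset: what is moved stays moved. The work goes in short steps, Python scripts to look and compute and a tool call to move; the robot and the scene stay as the last step left them, time stands still between calls to the robot, and variables do not carry over. Pictures are saved under pics/ and viewed, at most 10 in all, crops included, and the job is handed in when it is done.

Besides the shell and the picture viewer there is one more tool, called after "Request:" as name([rows], argument=value, ...), one row to a line, values as JSON. play_rows: Moves the arm, as the interface text tells. Its arguments: {"type":"object","properties":{"steps":{"type":"array","items":{"type":"array","items":{"type":"array","items":{"type":"number"}}}},"force":{"type":"number"}},"required":["steps"]}

```bash
mkdir -p pics; cat > h.py <<'E'
import numpy as np,cv2
from cell import *
def ray(c,uv):
    K=c['intrinsics'];V=np.array(c['view']);d=np.linalg.inv(K)@[uv[0],uv[1],1];d=np.array([d[0],-d[1],-d[2]])
    R=V[:3,:3];return -R.T@V[:3,3],R.T@d
def onz(c,uv,z):
    o,d=ray(c,uv);return o+d*(z-o[2])/d[2]
def proj(c,P):
    V=np.array(c['view']);p=V[:3,:3]@np.array(P)+V[:3,3];q=c['intrinsics']@np.array([p[0],-p[1],-p[2]]);return q[:2]/q[2]
E
python3 - <<'E'
from h import *
for n in('top','scene'):
    c=read_camera(n);cv2.imwrite(f'pics/{n}0.png',c['frame'][:,:,::-1])
    print(n,ray(c,(320,200)))
    for k in('big_tub','big_paddle','big_lid','small_tub','shaker','cutter','jar'):
        for s in silhouettes(n,k)[:2]:
            v,u=np.nonzero(s['pixels']); m=(u.mean(),v.mean())
            box=cv2.minAreaRect(np.c_[u,v].astype(np.float32))
            print(k,round(s['p'],2),s['extent'],np.round(m),np.round(onz(c,m,.1),3),np.round(box[2],1))
E
```

```text
top (array([ 0.38763468, -0.00696695,  1.99438471]), array([ 0.09340406, -0.00669685, -0.99571497]))
big_tub 0.79 [341.1, 161.4, 405.2, 234.1] [373. 188.] [ 0.618 -0.24   0.1  ] 81.6
big_paddle 0.55 [371.2, 212.9, 382.1, 232.1] [376. 223.] [ 0.471 -0.255  0.1  ] 90.0
big_lid 0.88 [343.7, 160.5, 406.7, 213.5] [371. 185.] [ 0.63  -0.235  0.1  ] 81.9
small_tub 0.79 [233.9, 155.8, 278.4, 220.9] [258. 181.] [0.641 0.245 0.1  ] 72.6
shaker 0.5 [308.7, 209.8, 320.5, 226.0] [312. 218.] [0.491 0.013 0.1  ] 90.0
cutter 0.58 [171.9, 206.0, 194.9, 255.7] [185. 225.] [0.455 0.546 0.1  ] 85.2
jar 0.76 [430.9, 222.7, 446.4, 233.5] [438. 229.] [ 0.451 -0.515  0.1  ] 45.0
scene (array([ 1.89394284, -0.44644808,  1.08896764]), array([-0.76666054,  0.24898452, -0.59211579]))
big_tub 0.85 [223.7, 176.8, 310.0, 256.6] [268. 217.] [ 0.656 -0.238  0.1  ] 72.3
big_paddle 0.5 [245.1, 177.0, 255.9, 190.6] [252. 185.] [ 0.441 -0.255  0.1  ] 74.1
big_lid 0.75 [317.2, 184.4, 328.4, 204.9] [321. 192.] [ 0.568 -0.011  0.1  ] 90.0
big_lid 0.61 [227.1, 182.1, 307.6, 225.6] [268. 205.] [ 0.584 -0.224  0.1  ] 74.2
small_tub 0.96 [363.1, 167.5, 418.8, 226.3] [391. 199.] [0.687 0.228 0.1  ] 33.7
shaker 0.68 [317.1, 184.8, 326.7, 203.7] [321. 193.] [ 0.572 -0.014  0.1  ] 90.0
cutter 0.64 [415.0, 159.9, 453.2, 184.3] [436. 172.] [0.567 0.486 0.1  ] 26.6
jar 0.96 [175.1, 197.8, 190.9, 227.0] [182. 210.] [ 0.524 -0.525  0.1  ] 76.0
```

View pics/top0.png

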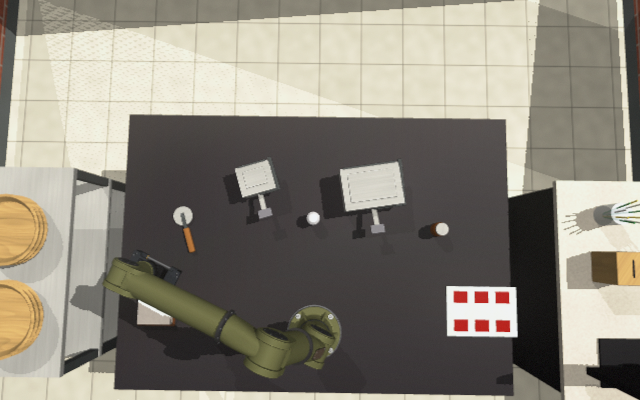

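View pics/scene0.png

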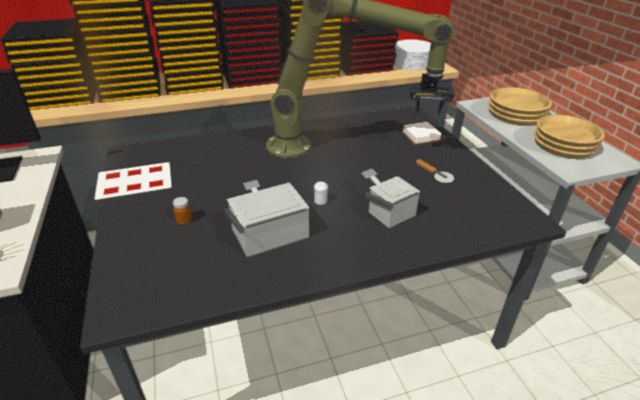

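The top view shows the big tub at right, lid spanning about (340–405, 161–213) and turned by about 8°. Its paddle is at about (378,229), the shaker at (313,218) and the jar at (442,229). The scene view agrees, with the paddle at (251,185).

```bash
python3 - <<'E'
from h import *
c=read_camera('top')
for n,p,z in(('pad',(378,229),.109),('sh',(313,218),.087),('jar',(442,229),.09)):print(n,onz(c,p,z).round(3))
s=silhouettes('top','big_lid')[0]['pixels'].astype(np.uint8)
b=cv2.boxPoints(cv2.minAreaRect(np.argwhere(s)[:,::-1].astype(np.float32)))
print([onz(c,q,.137)[:2].round(3) for q in b])
o=get_obs();print(o['tool_pos'],o['tool_rot'],o['time_s'],o['grip_width'])
E
```

```text
pad [ 0.447 -0.262  0.109]
sh [0.49  0.009 0.087]
jar [ 0.451 -0.533  0.09 ]
[array([ 0.703, -0.093]), array([ 0.742, -0.342]), array([ 0.553, -0.368]), array([ 0.515, -0.121])]
[0.27618191 0.58843207 0.19940396] [1.79993676e+02 2.28552273e-03 1.54859584e+02] 0.9 0.08693945114204692
```

```bash
cat >> h.py <<'E'
from scipy.spatial.transform import Rotation as Ro
def rows(psi0,P,dpsi,w):
    "world waypoints P (first=now), yaw change per row in rad, tool down"
    out=[];p=np.array(P[0]);R=Ro.from_euler('xyz',[180,0,psi0],degrees=True)
    for q in P[1:]:
        d=np.round(R.inv().apply(np.array(q)-p),3);p=p+R.apply(d)
        out.append([*d.tolist(),0,0,round(-dpsi,4),w]);R=R*Ro.from_rotvec([0,0,-dpsi])
    return out,p
E
python3 - <<'E'
from h import *
o=get_obs();p0=o['tool_pos'];N=24
r0=np.hypot(*p0[:2]);a0=np.arctan2(p0[1],p0[0]);r1=np.hypot(.45,.26);a1=np.arctan2(-.26,.45)
P=[p0]+[[(r:=r0+(r1-r0)*t)*np.cos(a:=a0+(a1-a0)*t),r*np.sin(a),p0[2]+.05*min(1,3*t)] for t in np.arange(1,N+1)/N]
out,p=rows(154.86,P,np.radians(8.6-154.86)/N,0)
print(p);print(out[:12]);print(out[12:])
E
```

```text
[ 0.44980912 -0.26034049  0.24940396]
[[-0.044, -0.007, -0.006, 0, 0, np.float64(0.1064), 0], [-0.045, -0.005, -0.007, 0, 0, np.float64(0.1064), 0], [-0.044, -0.004, -0.006, 0, 0, np.float64(0.1064), 0], [-0.044, -0.002, -0.006, 0, 0, np.float64(0.1064), 0], [-0.043, -0.0, -0.006, 0, 0, np.float64(0.1064), 0], [-0.043, 0.001, -0.006, 0, 0, np.float64(0.1064), 0], [-0.043, 0.002, -0.007, 0, 0, np.float64(0.1064), 0], [-0.042, 0.005, -0.006, 0, 0, np.float64(0.1064), 0], [-0.042, 0.005, 0.0, 0, 0, np.float64(0.1064), 0], [-0.041, 0.007, 0.0, 0, 0, np.float64(0.1064), 0], [-0.04, 0.009, 0.0, 0, 0, np.float64(0.1064), 0], [-0.04, 0.01, 0.0, 0, 0, np.float64(0.1064), 0]]
[[-0.039, 0.011, 0.0, 0, 0, np.float64(0.1064), 0], [-0.038, 0.012, 0.0, 0, 0, np.float64(0.1064), 0], [-0.037, 0.014, 0.0, 0, 0, np.float64(0.1064), 0], [-0.037, 0.015, 0.0, 0, 0, np.float64(0.1064), 0], [-0.035, 0.016, 0.0, 0, 0, np.float64(0.1064), 0], [-0.035, 0.017, 0.0, 0, 0, np.float64(0.1064), 0], [-0.034, 0.018, 0.0, 0, 0, np.float64(0.1064), 0], [-0.032, 0.02, 0.0, 0, 0, np.float64(0.1064), 0], [-0.032, 0.02, 0.0, 0, 0, np.float64(0.1064), 0], [-0.031, 0.021, 0.0, 0, 0, np.float64(0.1064), 0], [-0.029, 0.022, 0.0, 0, 0, np.float64(0.1064), 0], [-0.029, 0.023, 0.0, 0, 0, np.float64(0.1064), 0]]
```

Request:
play_rows([
  [[-0.044, -0.007, -0.006, 0, 0, 0.1064, 0], [-0.045, -0.005, -0.007, 0, 0, 0.1064, 0], [-0.044, -0.004, -0.006, 0, 0, 0.1064, 0], [-0.044, -0.002, -0.006, 0, 0, 0.1064, 0], [-0.043, 0, -0.006, 0, 0, 0.1064, 0], [-0.043, 0.001, -0.006, 0, 0, 0.1064, 0], [-0.043, 0.002, -0.007, 0, 0, 0.1064, 0], [-0.042, 0.005, -0.006, 0, 0, 0.1064, 0], [-0.042, 0.005, 0, 0, 0, 0.1064, 0], [-0.041, 0.007, 0, 0, 0, 0.1064, 0], [-0.04, 0.009, 0, 0, 0, 0.1064, 0], [-0.04, 0.01, 0, 0, 0, 0.1064, 0]],
])

```text
time_s: 2.1
tool_pos: [0.5589, 0.1733, 0.2495]
tool_rot: [180.0, -0.0, 81.5]
force: [0.9, 0.5, 0.4]
grip_width: 0.0027
grasp_force: 0.0
```

Request:
play_rows([
  [[-0.039, 0.011, 0, 0, 0, 0.1064, 0], [-0.038, 0.012, 0, 0, 0, 0.1064, 0], [-0.037, 0.014, 0, 0, 0, 0.1064, 0], [-0.037, 0.015, 0, 0, 0, 0.1064, 0], [-0.035, 0.016, 0, 0, 0, 0.1064, 0], [-0.035, 0.017, 0, 0, 0, 0.1064, 0], [-0.034, 0.018, 0, 0, 0, 0.1064, 0], [-0.032, 0.02, 0, 0, 0, 0.1064, 0], [-0.032, 0.02, 0, 0, 0, 0.1064, 0], [-0.031, 0.021, 0, 0, 0, 0.1064, 0], [-0.029, 0.022, 0, 0, 0, 0.1064, 0], [-0.029, 0.023, 0, 0, 0, 0.1064, 0]],
])

```text
time_s: 3.3
tool_pos: [0.4487, -0.2616, 0.2495]
tool_rot: [180.0, -0.0, 8.3]
force: [0.3, -0.7, 0.6]
grip_width: -0.0001
grasp_force: 0.0
```

```bash
python3 - <<'E'
from h import *
c=read_camera('wrist');f=c['frame'][:,:,::-1].copy()
for k in('big_paddle','big_lid','big_tub'):
    for s in silhouettes('wrist',k)[:1]:
        v,u=np.nonzero(s['pixels']);b=cv2.minAreaRect(np.c_[u,v].astype(np.float32))
        print(k,s['p'],s['extent'],[onz(c,q,.109 if k=='big_paddle' else .135)[:2].round(3) for q in cv2.boxPoints(b)])
cv2.circle(f,tuple(int(x) for x in proj(c,(.45,-.26,.109))),3,(0,0,255),-1)
cv2.imwrite('pics/w1.png',f)
o=get_obs();print(o['tool_pos'],o['tool_rot'],o['time_s'],o['grip_width'],o['force'],o['qpos'])
E
```

```text
big_paddle 0.79 [290.2, 105.7, 347.3, 209.4] [array([ 0.525, -0.22 ]), array([ 0.533, -0.271]), array([ 0.431, -0.288]), array([ 0.423, -0.233])]
big_lid 0.91 [167.9, 0.0, 468.9, 102.2] [array([ 0.59 , -0.112]), array([ 0.625, -0.353]), array([ 0.551, -0.373]), array([ 0.513, -0.114])]
big_tub 0.95 [164.4, 0.7, 476.3, 208.2] [array([ 0.59 , -0.111]), array([ 0.626, -0.359]), array([ 0.456, -0.404]), array([ 0.414, -0.116])]
[ 0.44910838 -0.26083844  0.24967292] [-1.79962408e+02 -7.89373364e-02  8.46653454e+00] 3.5 0.00042151619788359203 [0.66571078 0.55072295 0.53291747] [-1.55154853e+01  7.76839239e-02  4.33003153e+01  9.84328018e+01
 -1.31728328e-01  8.14692564e+01 -5.37291616e+01]
```

View pics/w1.png

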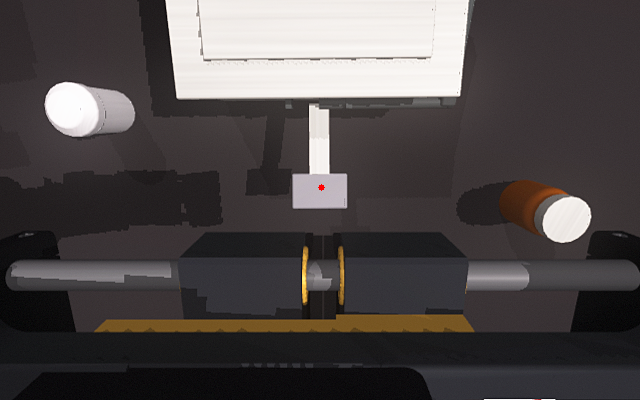

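The wrist view shows the paddle centred at about (320,191), some 4 px below my red mark at (321,187). That puts it at roughly (0.446, −0.260), in line with the tool yaw. The lid edge and loose items are clear, so I'll descend.

Request:
play_rows([
  [[-0.003, 0, 0.03, 0, 0, 0, 0], [0, 0, 0.03, 0, 0, 0, 0], [0, 0, 0.03, 0, 0, 0, 0], [0, 0, 0.02, 0, 0, 0, 0], [0, 0, 0.01, 0, 0, 0, 0], [0, 0, 0.005, 0, 0, 0, 0], [0, 0, 0.005, 0, 0, 0, 0], [0, 0, 0.005, 0, 0, 0, 0], [0, 0, 0, 0, 0, 0, 0]],
])

```text
time_s: 4.4
tool_pos: [0.4466, -0.2607, 0.1144]
tool_rot: [-180.0, -0.0, 8.6]
force: [-0.6, -0.6, -0.1]
grip_width: 0.0006
grasp_force: 0.0
```

Request:
play_rows([
  [[0, 0, 0.004, 0, 0, 0, 0], [0, 0, 0.004, 0, 0, 0, 0], [0, 0, 0.004, 0, 0, 0, 0], [0, 0, 0.004, 0, 0, 0, 0], [0, 0, 0.004, 0, 0, 0, 0], [0, 0, 0.004, 0, 0, 0, 0], [0, 0, 0, 0, 0, 0, 0]],
])

```text
time_s: 5.1
tool_pos: [0.4461, -0.2606, 0.0897]
tool_rot: [-180.0, 0.1, 8.5]
force: [-0.4, 0.4, 0.7]
grip_width: 0.0002
grasp_force: 0.0
```

```bash
python3 - <<'E'
from h import *
c=read_camera('wrist');cv2.imwrite('pics/w2.png',c['frame'][:,:,::-1])
o=get_obs();print(o['tool_pos'],o['time_s'],o['force'])
E
```

```text
[ 0.44626282 -0.2607027   0.09003334] 5.15 [0.40456706 0.4502296  0.42400121]
```

View pics/w2.png

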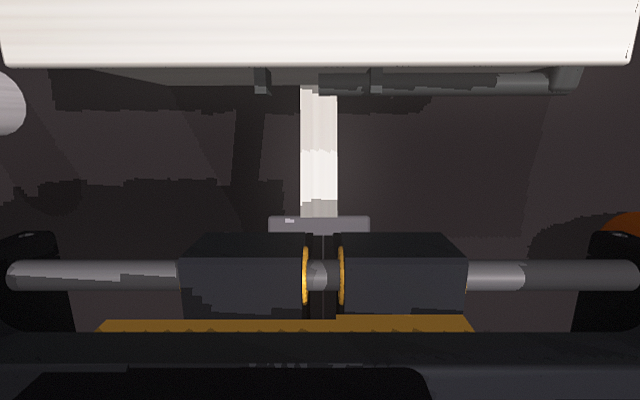

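The tip is at z 0.090, but the force is only about 0.5 N. The paddle's far edge shows at (270–370, 217–232) and the lid looks shut, so I may have missed the paddle. I'll check that before pressing further.

```bash
python3 - <<'E'
from h import *
c=read_camera('wrist');x=np.array([.989,.148,0]);y=np.array([-.148,.989,0])
S=np.array([.446,-.26,0])+x*86  *.001; S[2]=.085
for a in(0,.15,.3,.45):
    t=.275-a
    e=[S-x*((.089-.018)*np.cos(t)) + np.array([0,0,(.071)*np.sin(t)+.003])+s*y*.028 for s in(1,-1)]
    print(a,[proj(c,q).round(0) for q in e])
print('tip',proj(c,get_obs()['tool_pos']))
s=read_camera('scene');cv2.imwrite('pics/s2.png',cv2.resize(s['frame'][130:270,180:360,::-1],None,fx=4,fy=4,interpolation=2))
E
```

```text
0 [array([270., 217.]), array([375., 217.])]
0.15 [array([273., 215.]), array([372., 216.])]
0.3 [array([276., 211.]), array([370., 211.])]
0.45 [array([278., 205.]), array([367., 205.])]
tip [324.01907844 237.01380687]
```

View pics/s2.png

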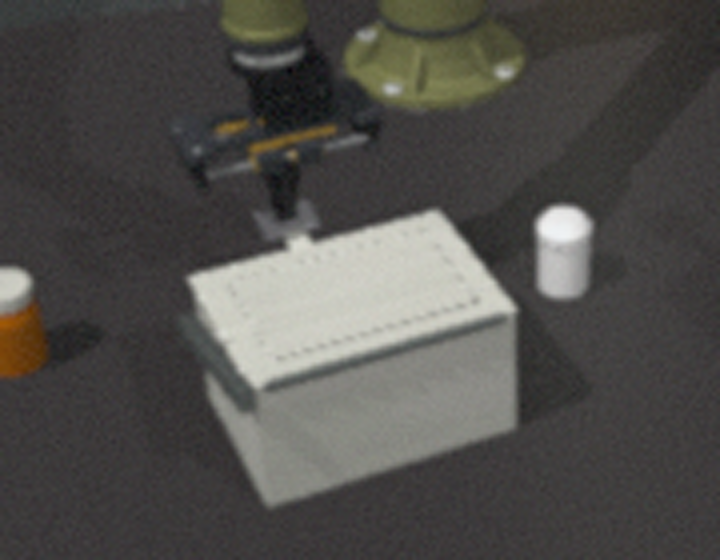

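```bash
python3 - <<'E'
from h import *
s=read_camera('scene');w=read_camera('wrist');x=np.array([.989,.148,0]);y=np.array([-.148,.989,0])
f=lambda P:((proj(s,P)-[180,130])*4).round(0)
M=np.array([.446,-.26,0]);H=M+x*.264;H[2]=.133
for th in(0,.2,.45):
    e=[H-x*.176*np.cos(th)+np.array([0,0,.176*np.sin(th)])+k*y*.123 for k in(1,-1)]
    print('lid',th,[f(q) for q in e],[proj(w,q).round() for q in e])
print('hinge',[f(H+k*y*.123) for k in(1,-1)])
for a in(0,.22):
    S=M+x*.086;S[2]=.085;t=.275-a
    print('pad',a,[f(S-x*r*np.cos(t)+np.array([0,0,r*np.sin(t)])+k*y*.028) for r in(.071,.107) for k in(1,-1)])
o=get_obs();print('tip',f(o['tool_pos']),f(o['tool_pos']+np.array([0,0,.02])),o['time_s'],o['force'],o['effort'])
E
```

```text
lid 0 [array([434., 211.]), array([183., 277.])] [array([18., 69.]), array([627.,  70.])]
lid 0.2 [array([435., 182.]), array([180., 247.])] [array([-90.,  39.]), array([734.,  40.])]
lid 0.45 [array([439., 152.]), array([179., 217.])] [array([-421., -112.]), array([1063., -109.])]
hinge [array([512., 312.]), array([244., 390.])]
pad 0 [array([317., 223.]), array([262., 237.]), array([304., 197.]), array([250., 210.])]
pad 0.22 [array([317., 234.]), array([263., 249.]), array([305., 214.]), array([251., 228.])]
tip [284. 233.] [282. 216.] 5.35 [-0.50172354  0.42035358  0.52683885] [-1.15106545e-04 -2.70709509e+01  3.07581335e+00 -2.83373630e+01
 -5.89651940e-02 -2.98811321e-02 -3.54209828e-05]
```

The lid is still shut and nothing is loaded: the lid corners fit angle 0, and the finger ends at crop row 217, right at the paddle. I'll probe down slowly and watch the force.

Request:
play_rows([
  [[0, 0, 0.003, 0, 0, 0, 0], [0, 0, 0.003, 0, 0, 0, 0], [0, 0, 0, 0, 0, 0, 0]],
])

```text
time_s: 5.65
tool_pos: [0.4465, -0.2611, 0.0844]
tool_rot: [180.0, -0.0, 8.5]
force: [-0.2, 0.4, 3.6]
grip_width: 0.0006
grasp_force: 1.9
```

Request:
play_rows([
  [[0, 0, 0.003, 0, 0, 0, 0], [0, 0, 0.003, 0, 0, 0, 0], [0, 0, 0, 0, 0, 0, 0]],
])

```text
time_s: 5.95
tool_pos: [0.4464, -0.2611, 0.0781]
tool_rot: [180.0, 0.0, 8.5]
force: [-2.1, -0.9, 3.8]
grip_width: 0.0004
grasp_force: 1.9
```

```bash
python3 - <<'E'
from h import *
s=read_camera('scene');w=read_camera('wrist')
a=cv2.resize(s['frame'][165:215,220:290,::-1],(800,571),interpolation=2)[:300]
b=w['frame'][60:340,120:520,::-1]
cv2.imwrite('pics/s3.png',np.vstack([a,cv2.copyMakeBorder(b,0,0,0,400,0)]))
o=get_obs();print(o['tool_pos'],o['force'],o['time_s'],(proj(s,o['tool_pos'])-[220,165])*800/70)
E
```

```text
[ 0.44642583 -0.26106421  0.07840336] [-1.89590083 -1.24134539  5.15269858] 6.05 [356.81984139 293.13572942]
```

View pics/s3.png

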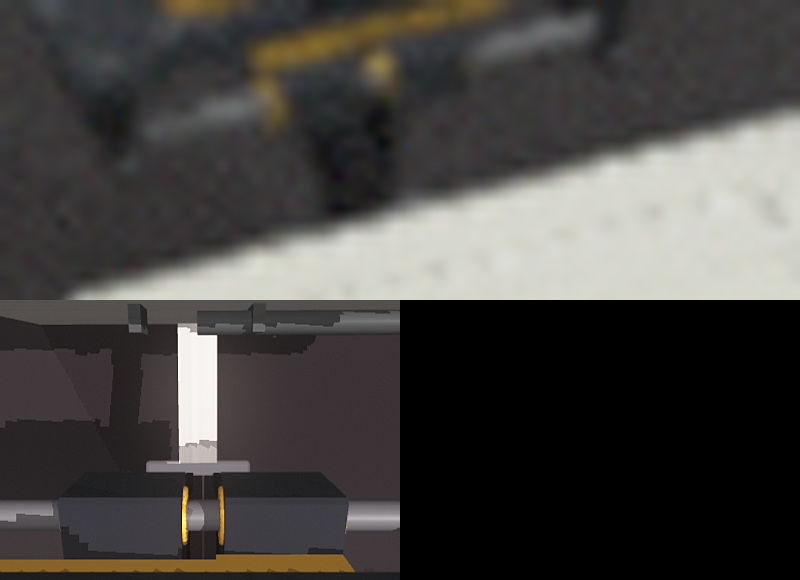

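Now the force is 4–5 N and the lid's front edge has swung up over the paddle in the scene crop. So contact started near reported z 0.087, and the stop should come near 0.04. I'll keep pressing.

Request:
play_rows([
  [[0, 0, 0.003, 0, 0, 0, 0], [0, 0, 0.003, 0, 0, 0, 0], [0, 0, 0.003, 0, 0, 0, 0], [0, 0, 0.003, 0, 0, 0, 0], [0, 0, 0.003, 0, 0, 0, 0], [0, 0, 0.003, 0, 0, 0, 0], [0, 0, 0.003, 0, 0, 0, 0], [0, 0, 0, 0, 0, 0, 0]],
])

```text
time_s: 6.85
tool_pos: [0.4464, -0.2606, 0.0569]
tool_rot: [-180.0, 0.0, 8.5]
force: [-2.2, -1.0, 2.5]
grip_width: 0.0006
grasp_force: 1.8
```

```bash
python3 - <<'E'
from h import *
s=read_camera('scene');x=np.array([.989,.148,0]);y=np.array([-.148,.989,0])
f=lambda P:((proj(s,P)-[180,110])*4).round(0)
H=np.array([.446,-.26,0])+x*.264;H[2]=.133
for th in(.4,.6,.8,.95,1.1):
    print('lid',th,[f(H-x*.176*np.cos(th)+np.array([0,0,.176*np.sin(th)])+k*y*.123) for k in(1,-1)])
cv2.imwrite('pics/s4.png',cv2.resize(s['frame'][110:250,180:360,::-1],None,fx=4,fy=4,interpolation=2))
o=get_obs();print(o['tool_pos'],o['tool_rot'],o['force'],o['time_s'])
E
```

```text
lid 0.4 [array([438., 238.]), array([179., 302.])]
lid 0.6 [array([444., 218.]), array([180., 283.])]
lid 0.8 [array([453., 204.]), array([184., 270.])]
lid 0.95 [array([462., 199.]), array([189., 265.])]
lid 1.1 [array([472., 197.]), array([195., 264.])]
[ 0.44643015 -0.26059299  0.0570915 ] [-1.79986714e+02  1.23761884e-02  8.55020826e+00] [-1.34883166  0.32442575  3.39053285] 6.9
```

View pics/s4.png

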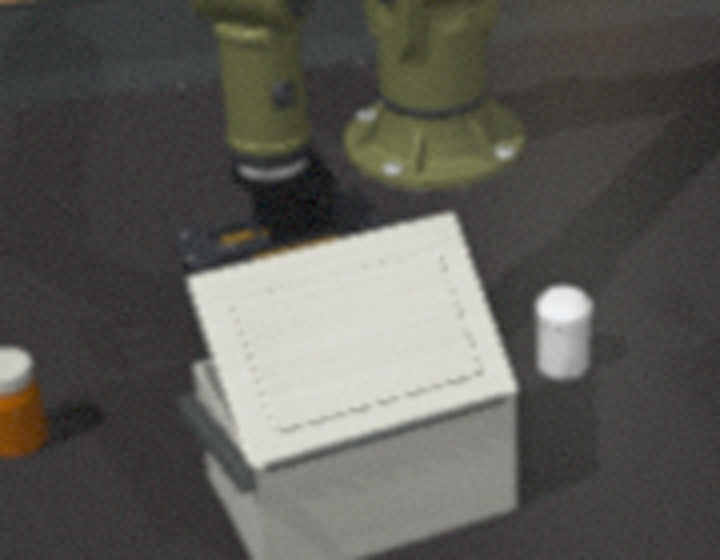

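The lid corners at (455,213) and (190,277) put the lid at about 0.68 rad with z at 0.057, so the stop is near z 0.039.

Request:
play_rows([
  [[0, 0, 0.003, 0, 0, 0, 0], [0, 0, 0.003, 0, 0, 0, 0], [0, 0, 0.003, 0, 0, 0, 0], [0, 0, 0.003, 0, 0, 0, 0], [0, 0, 0.002, 0, 0, 0, 0], [0, 0, 0.002, 0, 0, 0, 0], [0, 0, 0, 0, 0, 0, 0]],
])

```text
time_s: 7.6
tool_pos: [0.4461, -0.2605, 0.0409]
tool_rot: [-180.0, 0.0, 8.6]
force: [0.5, 0.8, 1.4]
grip_width: 0.0004
grasp_force: 0.8
```

```bash
python3 - <<'E'
from h import *
s=read_camera('scene')
cv2.imwrite('pics/s5.png',cv2.resize(s['frame'][110:250,180:360,::-1],None,fx=4,fy=4,interpolation=2))
o=get_obs();print(o['tool_pos'],o['tool_rot'],o['force'],o['time_s'])
E
```

```text
[ 0.44607828 -0.2604421   0.04099669] [-1.79962945e+02  4.44869124e-02  8.54818161e+00] [0.6696342  0.44217436 1.99594249] 7.65
```

View pics/s5.png

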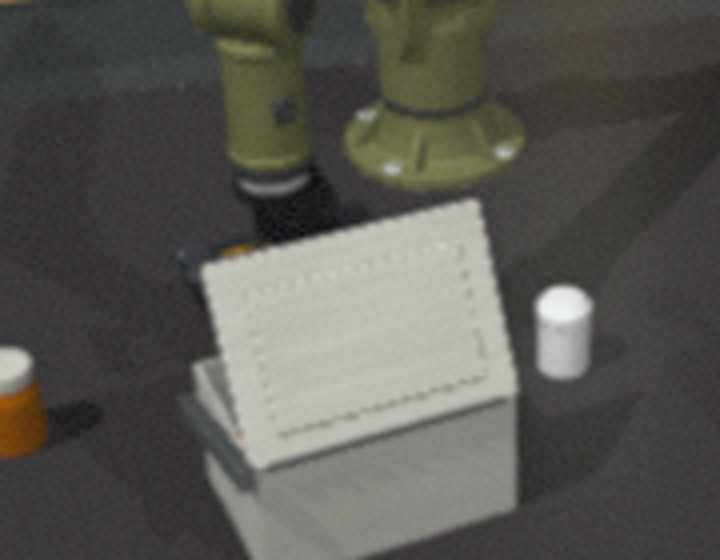

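The lid corners at (476,200) and (203,266) put it at about 1.05 rad. I'll press 2 mm more and hold.

Request:
play_rows([
  [[0, 0, 0.001, 0, 0, 0, 0], [0, 0, 0.001, 0, 0, 0, 0], [0, 0, 0, 0, 0, 0, 0], [0, 0, 0, 0, 0, 0, 0], [0, 0, 0, 0, 0, 0, 0], [0, 0, 0, 0, 0, 0, 0], [0, 0, 0, 0, 0, 0, 0], [0, 0, 0, 0, 0, 0, 0], [0, 0, 0, 0, 0, 0, 0], [0, 0, 0, 0, 0, 0, 0], [0, 0, 0, 0, 0, 0, 0], [0, 0, 0, 0, 0, 0, 0]],
])

```text
time_s: 8.85
tool_pos: [0.4464, -0.2605, 0.0401]
tool_rot: [-179.9, -0.0, 8.5]
force: [-2.1, 2.4, 10.1]
grip_width: 0.0004
grasp_force: 5.0
```

Request:
play_rows([
  [[0, 0, 0, 0, 0, 0, 0], [0, 0, 0, 0, 0, 0, 0], [0, 0, 0, 0, 0, 0, 0], [0, 0, 0, 0, 0, 0, 0], [0, 0, 0, 0, 0, 0, 0], [0, 0, 0, 0, 0, 0, 0], [0, 0, 0, 0, 0, 0, 0], [0, 0, 0, 0, 0, 0, 0], [0, 0, 0, 0, 0, 0, 0], [0, 0, 0, 0, 0, 0, 0], [0, 0, 0, 0, 0, 0, 0], [0, 0, 0, 0, 0, 0, 0]],
])

```text
time_s: 10.05
tool_pos: [0.4464, -0.2605, 0.0401]
tool_rot: [-179.9, -0.0, 8.6]
force: [-2.9, 1.6, 8.8]
grip_width: 0.0005
grasp_force: 5.0
```

Request:
play_rows([
  [[0, 0, 0, 0, 0, 0, 0], [0, 0, 0, 0, 0, 0, 0], [0, 0, 0, 0, 0, 0, 0], [0, 0, 0, 0, 0, 0, 0], [0, 0, 0, 0, 0, 0, 0], [0, 0, 0, 0, 0, 0, 0], [0, 0, 0, 0, 0, 0, 0], [0, 0, 0, 0, 0, 0, 0], [0, 0, 0, 0, 0, 0, 0], [0, 0, 0, 0, 0, 0, 0]],
])

```text
time_s: 11.05
tool_pos: [0.4464, -0.2605, 0.0401]
tool_rot: [-179.9, -0.0, 8.5]
force: [-1.8, 1.2, 9.2]
grip_width: 0.0007
grasp_force: 5.0
```

Request:
play_rows([
  [[0, 0, -0.002, 0, 0, 0, 0], [0, 0, -0.002, 0, 0, 0, 0], [0, 0, -0.002, 0, 0, 0, 0], [0, 0, -0.002, 0, 0, 0, 0], [0, 0, -0.002, 0, 0, 0, 0], [0, 0, -0.002, 0, 0, 0, 0], [0, 0, -0.002, 0, 0, 0, 0], [0, 0, -0.002, 0, 0, 0, 0], [0, 0, -0.002, 0, 0, 0, 0], [0, 0, -0.002, 0, 0, 0, 0]],
])

```text
time_s: 12.05
tool_pos: [0.4465, -0.2609, 0.0597]
tool_rot: [180.0, -0.0, 8.5]
force: [-1.9, -0.8, 4.0]
grip_width: 0.0004
grasp_force: 1.7
```

Request:
play_rows([
  [[0, 0, -0.002, 0, 0, 0, 0], [0, 0, -0.002, 0, 0, 0, 0], [0, 0, -0.002, 0, 0, 0, 0], [0, 0, -0.002, 0, 0, 0, 0], [0, 0, -0.002, 0, 0, 0, 0], [0, 0, -0.002, 0, 0, 0, 0], [0, 0, -0.002, 0, 0, 0, 0], [0, 0, -0.002, 0, 0, 0, 0], [0, 0, -0.002, 0, 0, 0, 0], [0, 0, -0.002, 0, 0, 0, 0]],
])

```text
time_s: 13.05
tool_pos: [0.4478, -0.2606, 0.0799]
tool_rot: [180.0, -0.1, 8.6]
force: [3.0, -0.1, 4.2]
grip_width: 0.0003
grasp_force: 1.8
```

Request:
play_rows([
  [[0, 0, -0.001, 0, 0, 0, 0], [0, 0, -0.001, 0, 0, 0, 0], [0, 0, -0.001, 0, 0, 0, 0], [0, 0, -0.001, 0, 0, 0, 0], [0, 0, -0.001, 0, 0, 0, 0], [0, 0, -0.001, 0, 0, 0, 0], [0, 0, -0.001, 0, 0, 0, 0], [0, 0, -0.001, 0, 0, 0, 0], [0, 0, -0.001, 0, 0, 0, 0], [0, 0, -0.001, 0, 0, 0, 0], [0, 0, -0.001, 0, 0, 0, 0], [0, 0, -0.001, 0, 0, 0, 0]],
])

```text
time_s: 14.25
tool_pos: [0.4448, -0.2608, 0.0906]
tool_rot: [-179.9, 0.2, 8.5]
force: [-0.0, -0.0, -0.0]
grip_width: 0.0006
grasp_force: 0.0
```

Request:
play_rows([
  [[0, 0, -0.002, 0, 0, 0, 0], [0, 0, -0.005, 0, 0, 0, 0], [0, 0, -0.01, 0, 0, 0, 0], [0, 0, -0.02, 0, 0, 0, 0], [0, 0, -0.03, 0, 0, 0, 0], [0, 0, -0.03, 0, 0, 0, 0], [0, 0, -0.03, 0, 0, 0, 0], [0, 0, -0.02, 0, 0, 0, 0], [0, 0, 0, 0, 0, 0, 0], [0, 0, 0, 0, 0, 0, 0], [0, 0, 0, 0, 0, 0, 0]],
])

```text
time_s: 15.35
tool_pos: [0.4458, -0.2604, 0.2373]
tool_rot: [-179.9, 0.1, 8.5]
force: [0.3, 0.5, -0.9]
grip_width: 0.0011
grasp_force: 0.0
```

```bash
python3 - <<'E'
from h import *
s=read_camera('scene')
cv2.imwrite('pics/s6.png',s['frame'][:,:,::-1])
o=get_obs();print(o['tool_pos'],o['force'],o['time_s'])
E
```

```text
[ 0.44571387 -0.26038188  0.23718493] [-0.16638921 -1.05792036 -0.77396384] 15.4
```

View pics/s6.png

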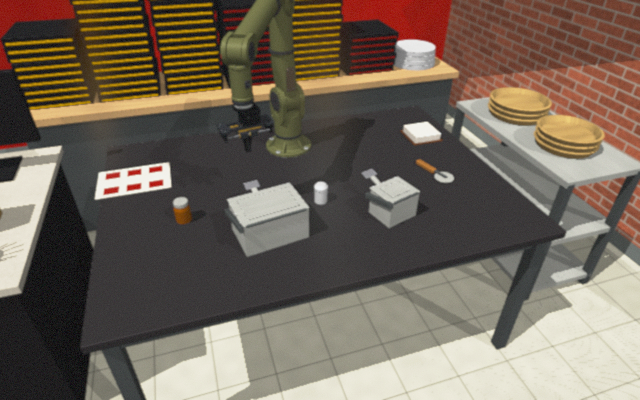

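The lid is shut and the paddle is back at (251,185). Shaker (321,193), jar (182,210), cutter (436,172) and the small tub look unmoved, and the hand is clear.

```bash
python3 -c "from cell import *;print(sign_off())"
```

```text
the job is handed in; nothing more can be done
None
```

I held the big tub's lid open at about 1.05–1.1 rad for roughly 3.4 s, eased it shut with the lever, and took the hand away; the last picture showed the lid shut and everything else in place. The job is handed in at about 15 s of the 48 s, but `sign_off` gave no verdict.

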